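# Flip an engine cover over against the edge of the layout board

## Task

The engine side cover lies green face up on the bench in front of the plywood layout board. Never lifting it clear, push it with the fingertips until its far edge butts squarely against the board's front edge, keep it against that edge while you tip its near edge up, and flip it over onto the board so that its bare metal face is up; then push it on until none of it sticks out over the board's front edge. Leave the two connecting rods, the spanner and the oil can where they are.

Things in the scene. Friction and masses are not known exactly. Their poses are not given: they have to be found in the camera images.
- cover_center (a point): Middle (also of the thickness) of the cover, a flat cast plate 80 mm (its x) by 110 mm (y) by 9 mm thick (z), loose, 0.14 to 0.28 kg, corner radii 10 mm. At the start +z is up: green with ribs; the -z face is bare light-grey metal. It starts flat on the bench, +x side towards the board, 25 to 55 mm short of it, turned up to 0.28 rad from square. Friction 0.5 or more on all it touches.
- cover_lead (a point): Middle of the cover's 110 mm long edge face on its +x side, the one towards the board at the start; half-way through the thickness. Same axes as the cover. After the flip it is the edge nearest the robot.
- cover_tail (a point): Middle of the opposite 110 mm long edge face (-x side), the one nearest the robot at the start; half-way through the thickness. Same axes as the cover. It is a plain upright face with no gap beneath: once the board stops the cover, a fingertip that leans on this face and moves up takes the edge up with it by friction.
- lead_left (a point): Left end of the straight part of the cover's +x edge face, 45 mm to +y of cover_lead; half-way through the thickness.
- lead_right (a point): Right end of the straight part of the cover's +x edge face, 45 mm to -y of cover_lead; half-way through the thickness.
- board_edge (a point): Middle of the top of the front edge of the layout board, a pale plywood board fixed to the bench, 260 mm deep (x), 460 mm along the front edge (y), 15 mm thick with an upright front edge. x points level, away from the robot over the board; y along the front edge to the left; z up. Top of the board 15 mm above the bench, bench at height 0.
- rod0_mid (a point): Steel connecting rod lying on the left end of the board, pointing towards the robot: 180 mm long, 80 mm over its big end, 22 mm high, loose; its inner side is at least 130 mm from the middle of the board. The point is half-way along and up. Leave alone.
- rod1_mid (a point): Second, similar connecting rod, on the right end of the board. The point is half-way along and up. Leave alone.
- spanner_mid (a point): Spanner 190 mm long, 8 mm high, loose on the bench to one side of the board (left or right). The point is its middle. Leave alone.
- oilcan_mid (a point): Red oil can with a black cap, 66 mm across, 115 mm tall, upright and loose on the bench to the other side of the board. The point is half-way up. Leave alone.
Not all that is in view belongs to the job. What is shaped like the part that bears cover_center but orange or yellow is not meant.

How it is judged:
By the outcome, as a careful person would: the job done as asked, in the order asked, and still so for the second after the job is handed in, with the robot touching nothing.
It also fails if it takes over 54 s, if anything falls off the work surface, if the arm or the gripper's body presses on something with over 40 N, if the wrist force passes 120 N, or if a joint passes its speed limit or range.

## Robot

A 6-joint arm with a two-finger parallel gripper is mounted at the origin on the work surface. World frame = base frame: x ahead of the robot, y to its left, z up, the work surface at z = 0. Lengths are in m, angles in degrees, forces in N, time in s.
With the tool pointing down it reaches from about 0.15 to 0.775 m from the base axis. Payload 6.1 kg.
Tool frame: the origin (TCP) lies midway between the tips of the shut fingers; the grasp point (between the pads) lies 19 mm behind it (ctrl.grasp_offset is the distance from the TCP to the grasp point, in m); z points along the fingers, y is the direction in which the jaws open and shut (so a half turn about z gives the same grasp; the last joint's range is limited). The gripper opens to 85 mm and grips with 20 to 120 N. Pads are 22 mm wide; open, the fingers measure 114 mm over their backs; the gripper's body (76 mm by 85 mm) begins 54 mm behind the grasp point. The pads swing forward as they close: fully open they stand 13 mm farther back than shut.
Start: joints at [65.26, 7.208, -2.269, 80.523, 0, 90], TCP at [0.22, 0.477, 0.231] pointing down, gripper open.
Joint ranges: [-155.77, 155.77], [-54.66, 111.73], [-72.52, 77.12], [-102.08, 115.82], [-83.92, 84.16], [-180, 180]. Speed limits (degrees/s): [136.94, 136.94, 172.46, 180, 180, 180].

## Interface

Orientations are given as [roll, pitch, yaw] about the fixed x, y, z axes, in that order (R = Rz(yaw) Ry(pitch) Rx(roll)).
In Python, from plant import ctrl gives the robot as it stands. The module is installed in compiled form; this text tells all that it offers.
- The arm moves only by the shell command python3 -m crank 'ROWS' [FORCE]. ROWS is JSON, a list that holds one entry, the list of rows, each a list of 7 numbers: the shift along the tool's x, y, z in m, then the turn, a rotation vector about the tool's x, y, z in degrees, then the opening, from -1 (shut) to 1 (fully open). In form: [[[tx, ty, tz, rx, ry, rz, fingers], ...]]. A call has 1 to 5 rows; each row is the pose to reach, as a shift and turn from the pose measured when the call began, along the tool's axes at that moment; what a row does not reach only later rows make up. A row lasts 1/8 s, in which the tool goes at most 62.5 mm and 10.7 degrees, less where a joint would pass 70% of its speed; a pose out of reach is approached as far as the arm can. A call with a gripper value outside its range is refused whole. The fingers move at their own pace and stop on an object; FORCE is the grip in N (left out, the last holds). Time passes only in rows, so rows that repeat a pose let the fingers close. It gives the time, the measured TCP pose, the force and the opening at its end, in the units of the state.
- ctrl.get_state(): the state, without advancing time (a new reading comes with each control period).
- ctrl.get_image(name): name is "scene" or "side" or "wrist"; returns the picture (400x640x3 uint8, blue, green, red); there is no depth.
- ctrl.camera_params(name): a dict with "intrinsics" (3x3 intrinsics, pixels), "R" (3x3) and "t" (3): a world point X has camera coordinates R X + t; the wrist camera has in their place "mount" (4x4, takes a point from camera to tool coordinates, whose origin is the TCP and whose axes are the flange's). Camera axes: x right, y down, z forward; pixel columns grow to the right and rows downward; lengths in m; the calibration is good to about 2 mm. A picture is of the moment at which its call begins: read the wrist's pose just before it. camera_params takes no time and is no camera call.
- ctrl.sign_off(): hands the job in, once; it reports no verdict.
Trained networks look in the newest picture that a camera, given by its name, has taken for a name from the list of things; names that differ only in an ending like _2 or _b are one class to them, and where a whole thing is asked for, a point or a joint stands for the part that bears it (a point fixed in the world has none). Each returns a list of dicts, best first, with "score" (0 to 1); they miss things now and then, are a little off and sometimes report something else, mostly with a low value. They report only what shows in the picture. A call takes as long as a camera call. They do not tell look-alikes from the thing itself.
- ctrl.search_frame(label, camera): "rect" ([left, top, right, bottom] in pixels, round what is visible of it).
The state is a dict: "clock": time; "joints": joint angles; "dq": joint speeds; "joint_torque": joint torques, N m; "tcp_pos": TCP position; "tool_rot": TCP orientation; "force": force on the tool from outside, world axes, zero at the start; "wrist_torque": the same for the moment, N m; "width": opening from 0.0 (shut) to 1.0 (fully open).
Only numpy, scipy, OpenCV 4.12 (cv2) and the standard library are available. Lean on these libraries where they do the work, as an engineer would, in place of code of your own. Each camera call takes 0.05 s, during which the arm holds its last target. There are 200 camera calls.

## Working session

There is one attempt and no reset: what is moved stays moved. The work goes in short steps, Python scripts to look and compute and a shell command to move; the robot and the scene stay as the last step left them, time stands still between calls to the robot, and variables do not carry over. Pictures are saved under pics/ and viewed, about 8 in all and at most 12, crops included, and the job is handed in when it is done.

```bash
mkdir -p pics; python3 - <<'E'
from plant import ctrl
import cv2,numpy as np
s=ctrl.get_state();print({k:np.round(v,3).tolist() for k,v in s.items()})
a=ctrl.get_image("scene");b=ctrl.get_image("side")
cv2.imwrite("pics/a.png",a);cv2.imwrite("pics/b.png",b)
for c in("scene","side"):
    p=ctrl.camera_params(c);print(c,{k:np.round(v,4).tolist() for k,v in p.items()})
    for l in("cover_center","board_edge","oilcan_mid","spanner_mid"):
        print(l,[(np.round(d["rect"]).tolist(),round(d["score"],2)) for d in ctrl.search_frame(l,c)][:3])
print(ctrl.camera_params("wrist"))
E
```

```text
{'clock': 0.0, 'joints': [65.261, 7.241, -2.328, 80.522, -0.002, 90.001], 'dq': [0.002, -0.038, -0.05, -0.067, -0.04, 0.138], 'joint_torque': [-0.002, -43.592, 35.292, 0.017, -0.0, -0.0], 'tcp_pos': [0.22, 0.476, 0.231], 'tool_rot': [-179.909, 0.002, 155.26], 'force': [0.185, -0.974, 0.536], 'wrist_torque': [-0.068, -0.045, 0.041], 'width': 0.999}
scene {'intrinsics': [[425.9877, 0.0, 321.3996], [0.0, 425.9877, 205.9295], [0.0, 0.0, 1.0]], 'R': [[-0.8469, 0.5316, -0.0102], [0.3451, 0.535, -0.7711], [-0.4045, -0.6566, -0.6366]], 't': [0.4674, -0.1468, 1.3673]}
cover_center [([304.0, 180.0, 344.0, 204.0], 0.9), ([362.0, 181.0, 406.0, 212.0], 0.82), ([316.0, 210.0, 364.0, 246.0], 0.78)]
board_edge [([186.0, 194.0, 380.0, 364.0], 0.77)]
oilcan_mid [([255.0, 143.0, 279.0, 186.0], 0.6)]
spanner_mid [([370.0, 294.0, 439.0, 356.0], 0.62)]
side {'intrinsics': [[440.5795, 0.0, 316.7514], [0.0, 440.5795, 199.6022], [0.0, 0.0, 1.0]], 'R': [[0.9575, -0.2885, 0.0008], [-0.199, -0.6625, -0.7221], [0.2089, 0.6913, -0.6917]], 't': [-0.5376, 0.1668, 1.1403]}
cover_center [([283.0, 194.0, 320.0, 223.0]
[... 169 characters left out ...]
), ([263.0, 131.0, 310.0, 155.0], 0.41)]
oilcan_mid [([339.0, 250.0, 366.0, 298.0], 0.82)]
spanner_mid [([260.0, 132.0, 313.0, 154.0], 0.62), ([279.0, 190.0, 318.0, 227.0], 0.26)]
{'intrinsics': array([[357.87191594,   0.        , 321.72802928],
       [  0.        , 357.87191594, 194.68389715],
       [  0.        ,   0.        ,   1.        ]]), 'mount': array([[ 1.08484596e-03, -9.65203212e-01, -2.61498725e-01,
         6.66966451e-02],
       [ 9.99999107e-01,  1.25130384e-03, -4.70050053e-04,
         3.21401079e-04],
       [ 7.80908180e-04, -2.61497982e-01,  9.65203707e-01,
        -1.43350054e-01],
       [ 0.00000000e+00,  0.00000000e+00,  0.00000000e+00,
         1.00000000e+00]])}
```

View pics/a.png

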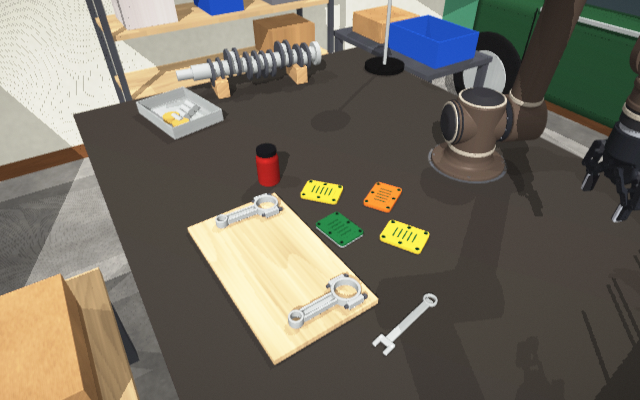

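View pics/b.png

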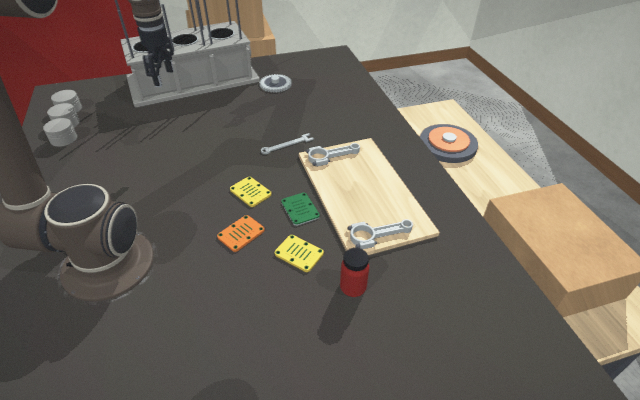

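The green cover is at about (340,229) in scene and (300,208) in side. The yellow and orange plates around it are look-alikes. Next I measure the cover and board edge by colour on known planes.

```bash
cat > h.py <<'E'
from plant import ctrl
import cv2,numpy as np
def unproj(c,px,z):
    p=ctrl.camera_params(c);K,R,t=p["intrinsics"],np.array(p["R"]),np.array(p["t"])
    px=np.atleast_2d(px).astype(float);d=(R.T@np.linalg.inv(K)@np.c_[px,np.ones(len(px))].T).T
    o=-R.T@t;return (o+d*((z-o[2])/d[:,2])[:,None])[:,:2]
def blob(img,lo,hi,roi):
    h=cv2.cvtColor(img,cv2.COLOR_BGR2HSV);m=cv2.inRange(h,lo,hi);k=np.zeros_like(m);l,t,r,b=roi;k[t:b,l:r]=m[t:b,l:r]
    k=cv2.morphologyEx(k,cv2.MORPH_CLOSE,np.ones((5,5)))
    n,lab,st,_=cv2.connectedComponentsWithStats(k);i=1+np.argmax(st[1:,4])
    cs,_=cv2.findContours((lab==i).astype(np.uint8),cv2.RETR_EXTERNAL,cv2.CHAIN_APPROX_NONE);return max(cs,key=len)[:,0]
def rect(P):
    r=cv2.minAreaRect((P*1000).astype(np.float32));return np.round(cv2.boxPoints(r)).tolist(),np.round(r[0],1),np.round(r[1],1),round(r[2],1)
E
python3 - <<'E'
from h import *
for c,f,rg,rb,rd in(("scene","a",(300,195,380,260),(180,190,390,370),0),("side","b",(270,180,330,235),(290,130,445,260),0)):
    im=cv2.imread(f"pics/{f}.png")
    print(c,"cover",rect(unproj(c,blob(im,(50,100,30),(85,255,255),rg),.009)))
    b=blob(im,(10,30,110),(28,200,255),rb); print(" board",rect(unproj(c,b,.015)))
    im2=im.copy();cv2.drawContours(im2,[b],-1,(255,0,0),1);cv2.imwrite(f"pics/{f}c.png",im2)
    for n,bx in(("can",{"scene":(255,143,279,186),"side":(339,250,366,298)}[c]),):
        print(n,unproj(c,[(bx[0]+bx[2])/2,bx[3]-6],0)*1000)
    sp={"scene":[(430,298),(380,345)],"side":[(263,151),(310,136)]}[c];print("span",unproj(c,sp,0.004)*1000)
    ds={"scene":[(405,236),(322,192),(382,196)],"side":[(250,191),(299,253),(240,233)]}[c];print("decoys",unproj(c,ds,0.009)*1000)
E
```

```text
scene cover ([[481.0, 101.0], [496.0, -11.0], [578.0, 0.0], [563.0, 112.0]], array([529.6,  50.7]), array([ 82.5, 112.4]), 7.6)
 board ([[587.0, 302.0], [605.0, -171.0], [871.0, -161.0], [853.0, 312.0]], array([729.3,  70.1]), array([266.3, 473.4]), 2.1)
can [[ 588.61669634 -252.61668097]]
span [[486.21909138 346.48806444]
 [651.73733488 379.57490763]]
decoys [[ 406.00804641  168.82559282]
 [ 486.07849966 -101.43594932]
 [ 352.34460846    7.19094437]]
side cover ([[477.0, 101.0], [493.0, -11.0], [573.0, 0.0], [558.0, 112.0]], array([525.4,  50.4]), array([ 81. , 112.7]), 8.0)
 board ([[580.0, 297.0], [596.0, -177.0], [866.0, -168.0], [850.0, 306.0]], array([723. ,  64.4]), array([269.8, 474.2]), 2.0)
can [[ 573.89454718 -262.10225734]]
span [[478.39324751 350.12171094]
 [653.38555507 387.13770197]]
decoys [[ 399.67849634  161.12742136]
 [ 478.67625466 -113.20339854]
 [ 342.28315209    1.16680779]]
```

```bash
cat >> h.py <<'E'
from scipy.spatial.transform import Rotation as Ro
def plan(pos,yaw,tilt):
    "tool shift/turn to reach TCP pos, jaws along yaw, fingers tipped forward by tilt"
    s=ctrl.get_state();R0=Ro.from_euler('xyz',s["tool_rot"],degrees=True)
    R1=Ro.from_euler('xyz',[180,-tilt,yaw],degrees=True)
    print("clock",round(s["clock"],2),"tcp",np.round(s["tcp_pos"],4),"rpy",np.round(s["tool_rot"],1),"F",np.round(s["force"],1))
    print(pos,np.round(R0.inv().apply(np.array(pos)-s["tcp_pos"]),4),np.round((R0.inv()*R1).as_rotvec(degrees=True),1))
E
python3 -c "
from h import *
plan([.43,.046,.12],2,0);plan([.43,.046,.12],2,30)"
```

```text
clock 0.5 tcp [0.2197 0.4768 0.2313] rpy [180.    0.  155.3] F [-0.8 -0.   0.1]
[0.43, 0.046, 0.12] [-0.3713 -0.3033  0.1113] [  0.   -0.  153.3]
clock 0.5 tcp [0.2197 0.4768 0.2313] rpy [180.    0.  155.3] F [-0.8 -0.   0.1]
[0.43, 0.046, 0.12] [-0.3713 -0.3033  0.1113] [-39.8   9.5 148.7]
```

```bash
python3 -m crank '[[[-0.06,-0.05,0.0,0,0,10,0.4],[-0.12,-0.1,0.0,0,0,20,0.4],[-0.18,-0.15,0,0,0,30,0.4],[-0.24,-0.2,0,0,0,40,0.4],[-0.3,-0.25,0,0,0,50,0.4]]]'; python3 -c "
from h import *
plan([.43,.046,.12],2,0)"
```

```text
clock: 1.12
tcp_pos: [0.3545, 0.1929, 0.2316]
tool_rot: [179.9, -0.0, 105.0]
force: [1.2, 0.5, 0.1]
width: 0.701
clock 1.12 tcp [0.3545 0.1929 0.2316] rpy [179.9  -0.  105. ] F [1.2 0.5 0.1]
[0.43, 0.046, 0.12] [-0.1614  0.0349  0.1116] [ 0.00e+00 -1.00e-01  1.03e+02]
```

```bash
python3 -m crank '[[[-0.04,0.01,0.01,0,0,10,0.4],[-0.08,0.02,0.02,0,0,20,0.4],[-0.12,0.03,0.03,0,0,31,0.4],[-0.16,0.035,0.04,0,0,41,0.4],[-0.16,0.035,0.05,0,0,52,0.4]]]'; python3 -c "
from h import *
plan([.43,.046,.10],2,0)"
```

```text
clock: 1.75
tcp_pos: [0.4305, 0.0452, 0.1812]
tool_rot: [179.9, -0.0, 52.6]
force: [-1.2, 0.5, -0.1]
width: 0.702
clock 1.75 tcp [0.4305 0.0452 0.1812] rpy [179.9  -0.   52.6] F [-1.2  0.5 -0.1]
[0.43, 0.046, 0.1] [ 0.0002 -0.0009  0.0812] [ 0.  -0.1 50.6]
```

```bash
python3 -m crank '[[[0,0,0.01,0,0,10,0.4],[0,0,0.02,0,0,20,0.4],[0,0,0.03,0,0,31,0.4],[0,0,0.04,0,0,41,0.4],[0,0,0.05,0,0,51,0.4]]]'; python3 -c "
from h import *
plan([.44,.046,.04],2,35)"
```

```text
clock: 2.38
tcp_pos: [0.4315, 0.0268, 0.131]
tool_rot: [-179.1, -0.1, 2.9]
force: [0.3, -0.9, -0.4]
width: 0.699
clock 2.38 tcp [0.4315 0.0268 0.131 ] rpy [-1.791e+02 -1.000e-01  2.900e+00] F [ 0.3 -0.9 -0.4]
[0.44, 0.046, 0.04] [ 0.0093 -0.0173  0.0913] [-1.1 34.9  0.6]
```

```bash
python3 -m crank '[[[0.0,-0.01,0.02,-1,9,0,0.4],[0,-0.019,0.04,-1,18,0,0.4],[0.0,-0.019,0.055,-1,27,0.6,0.4],[0.005,-0.019,0.07,-1,35,0.6,0.4],[0.005,-0.019,0.075,-1,35,0.6,0.4]]]'; python3 - <<'E'
from h import *
plan([.45,.046,.02],2,35)
cv2.imwrite("pics/w1.png",ctrl.get_image("wrist"))
E
```

```text
clock: 3.0
tcp_pos: [0.4315, 0.0263, 0.0514]
tool_rot: [-179.7, -34.7, 3.3]
force: [-0.1, -0.6, 1.2]
width: 0.698
clock 3.0 tcp [0.4315 0.0263 0.0514] rpy [-179.7  -34.7    3.3] F [-0.1 -0.6  1.2]
[0.45, 0.046, 0.02] [-0.0018 -0.0184  0.037 ] [-1.1  0.3  1.1]
```

View pics/w1.png

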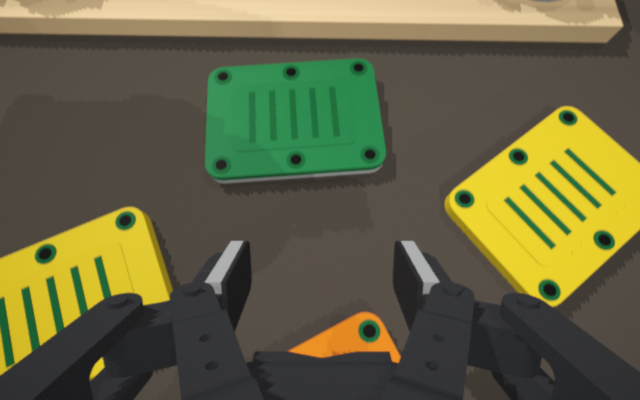

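Wrist view: the green cover spans columns 205–385 with its tail at row about 178. The fingertips are at (240,243) and (402,243), and the board's front edge is at rows 20–40. The tool needs to shift left to centre on the cover.

```bash
python3 -m crank '[[[0,-0.018,0,0,0,0,0.4],[0,-0.018,0.02,0,0,1,0.4],[0,-0.018,0.02,0,0,1,0.4]]]'; python3 - <<'E'
from h import *
plan([.45,.048,.02],2,35)
print(ctrl.get_state()["joints"])
im=ctrl.get_image("wrist");s=ctrl.get_state()
p=ctrl.camera_params("wrist");M=p["mount"];K=p["intrinsics"]
T=np.eye(4);T[:3,:3]=Ro.from_euler('xyz',s["tool_rot"],degrees=True).as_matrix();T[:3,3]=s["tcp_pos"];W=T@M
def un(px,z):
    d=np.c_[px,np.ones(len(px))]@np.linalg.inv(K).T@W[:3,:3].T;o=W[:3,3];return (o+d*((z-o[2])/d[:,2])[:,None])[:,:2]
h=cv2.cvtColor(im,cv2.COLOR_BGR2HSV);m=cv2.inRange(h,(50,80,30),(85,255,255));m[250:]=0
m=cv2.morphologyEx(m,cv2.MORPH_CLOSE,np.ones((9,9)));n,l,st,_=cv2.connectedComponentsWithStats(m);i=1+np.argmax(st[1:,4])
c=max(cv2.findContours((l==i).astype(np.uint8),0,1)[0],key=len)[:,0]
print("cover",rect(un(c.astype(float),.009)))
# board front edge: top/front-face brightness drop and front-face/bench drop
g=cv2.GaussianBlur(im,(3,3),0)[...,1].astype(int)
for u in(100,200,300,400,500,600):
    col=g[:90,u];d=np.diff(col);r=np.argsort(d)[:4]; print(u,[(int(k),int(d[k]),np.round(un([[u,k+.5]],z)[0]*1000).tolist()) for k in r for z in(.015,)])
cv2.imwrite("pics/w2.png",im)
E
```

```text
clock: 3.42
tcp_pos: [0.4478, 0.0301, 0.0392]
tool_rot: [-178.9, -34.8, 3.2]
force: [0.3, 0.5, -0.9]
width: 0.697
clock 3.42 tcp [0.4478 0.0301 0.0392] rpy [-178.9  -34.8    3.2] F [ 0.3  0.5 -0.9]
[0.45, 0.048, 0.02] [-0.0083 -0.0174  0.0179] [-1.8  0.2  0.9]
[  3.08642659 -22.01430632 -62.49733409  14.75350584   1.14578697
 179.94396918]
cover ([[478.0, 100.0], [493.0, -9.0], [574.0, 2.0], [559.0, 112.0]], array([525.8,  51.1]), array([ 82.1, 110.8]), 7.9)
100 [(42, -30, [577.0, 181.0]), (25, -28, [591.0, 185.0]), (41, -23, [578.0, 181.0]), (24, -19, [592.0, 185.0])]
200 [(43, -30, [580.0, 117.0]), (26, -27, [594.0, 119.0]), (44, -22, [579.0, 117.0]), (42, -20, [581.0, 117.0])]
300 [(44, -32, [583.0, 54.0]), (27, -27, [596.0, 55.0]), (45, -27, [582.0, 54.0]), (28, -19, [595.0, 55.0])]
400 [(45, -31, [585.0, -9.0]), (28, -27, [599.0, -9.0]), (46, -27, [584.0, -9.0]), (29, -19, [598.0, -9.0])]
500 [(46, -28, [588.0, -70.0]), (29, -27, [601.0, -72.0]), (47, -27, [587.0, -70.0]), (30, -20, [600.0, -71.0])]
600 [(48, -27, [589.0, -131.0]), (30, -26, [604.0, -134.0]), (47, -24, [590.0, -131.0]), (31, -20, [603.0, -133.0])]
```

```bash
python3 -m crank '[[[0,0,-0.04,0,0,-10,0.4],[0,0,-0.06,0,0,-20,0.4],[0,0,-0.06,0,0,-30,0.4],[0,0,-0.06,0,0,-41,0.4],[0,0,-0.06,0,0,-52,0.4]]]'; python3 -m crank '[[[0,0,0,0,0,-10,0.4],[0,0,0,0,0,-20,0.4],[0,0,0,0,0,-31,0.4],[0,0,0,0,0,-42,0.4],[0,0,0,0,0,-53,0.4]]]';python3 -m crank '[[[0,0,0,0,0,-10,0.4],[0,0,0,0,0,-20,0.4],[0,0,0,0,0,-31,0.4],[0,0,0,0,0,-42,0.4],[0,0,0,0,0,-53,0.4]]]';  python3 - <<'E'
from h import *
plan([.45,.048,.06],182.2,-35)
print(np.round(ctrl.get_state()["joints"],1))
E
```

```text
clock: 4.1
tcp_pos: [0.4139, 0.0273, 0.0904]
tool_rot: [151.8, -21.4, 60.8]
force: [-0.1, 0.4, -0.2]
width: 0.702
clock: 4.72
tcp_pos: [0.4146, 0.0275, 0.0922]
tool_rot: [145.8, 7.3, 105.7]
force: [0.4, 0.1, 0.5]
width: 0.7
clock: 5.35
tcp_pos: [0.4153, 0.0277, 0.0939]
tool_rot: [163.8, 31.4, 156.0]
force: [0.0, -0.4, 0.5]
width: 0.697
clock 5.35 tcp [0.4153 0.0277 0.0939] rpy [163.8  31.4 156. ] F [ 0.  -0.4  0.5]
[0.45, 0.048, 0.06] [-0.0024  0.0199  0.0487] [  1.6  -0.4 -22.1]
[  2.9 -31.  -59.   27.1   1.3  22.7]
```

```bash
python3 -m crank '[[[0,0.01,0,0,0,-10,0.4],[0,0.02,0,0,9,-20,0.4],[0.0,0.02,0.01,0,18,-22,0.4],[0,0.02,0.02,1,27,-22,0.4],[0,0.02,0.02,1.6,27,-22,0.4]]]';  python3 - <<'E'
from h import *
plan([.45,.048,.01],182.2,-8)
print(np.round(ctrl.get_state()["joints"],1))
E
```

```text
clock: 5.98
tcp_pos: [0.4348, 0.0475, 0.0814]
tool_rot: [175.4, 8.0, -176.0]
force: [-0.2, 0.6, 0.9]
width: 0.698
clock 5.97 tcp [0.4348 0.0475 0.0814] rpy [ 175.4    8.  -176. ] F [-0.2  0.6  0.9]
[0.45, 0.048, 0.01] [-0.0051 -0.0064  0.0725] [ 4.9 -0.1  1.8]
[  3.   -6.1 -35.5  52.7   4.8  -1. ]
```

```bash
python3 -m crank '[[[-0.005,-0.006,0.03,5,0,2,0.4],[-0.005,-0.006,0.06,5,0,2,0.4],[-0.005,-0.006,0.072,5,0,2,0.4],[-0.005,-0.006,0.072,5,0,2,0.4]]]';  python3 - <<'E'
from h import *
plan([.45,.048,0],182.2,-8)
E
```

```text
clock: 6.48
tcp_pos: [0.4492, 0.0484, 0.0111]
tool_rot: [-179.9, 7.9, -178.0]
force: [-0.4, -0.7, 0.0]
width: 0.699
clock 6.47 tcp [0.4492 0.0484 0.0111] rpy [-179.9    7.9 -178. ] F [-0.4 -0.7  0. ]
[0.45, 0.048, 0] [ 0.0008 -0.0004  0.011 ] [-0.1 -0.1 -0.2]
```

```bash
python3 -m crank '[[[0,0,0.008,0,0,0,0.4],[0,0,0.012,0,0,0,0.4],[0,0,0.014,0,0,0,0.4],[0,0,0.014,0,0,0,0.4]]]';python3 -m crank '[[[0,0,0.002,0,0,0,0.4],[0,0,0.002,0,0,0,0.4]]]';python3 -m crank '[[[0,0,0.002,0,0,0,0.4],[0,0,0.002,0,0,0,0.4]]]'
```

```text
clock: 6.98
tcp_pos: [0.4512, 0.0484, -0.0028]
tool_rot: [-179.9, 7.9, -178.0]
force: [0.2, 0.0, -0.1]
width: 0.7
clock: 7.22
tcp_pos: [0.4517, 0.0484, -0.0041]
tool_rot: [-179.9, 7.9, -178.0]
force: [-3.1, 0.1, 7.3]
width: 0.693
clock: 7.48
tcp_pos: [0.4518, 0.0484, -0.0044]
tool_rot: [-179.9, 8.0, -178.0]
force: [-11.4, -2.1, 23.3]
width: 0.699
```

```bash
python3 -m crank '[[[-0.0003,0,-0.002,0,0,0,0.4],[-0.01,0,-0.0006,0,0,0,0.4],[-0.02,0,0.0008,0,0,0,0.4],[-0.028,0,0.0019,0,0,0,0.4],[-0.036,0,0.003,0,0,0,0.4]]]'; python3 - <<'E'
from h import *
plan([.505,.049,-.0025],182.2,-8)
cv2.imwrite("pics/w3.png",ctrl.get_image("wrist"))
E
```

```text
clock: 8.1
tcp_pos: [0.488, 0.0498, -0.0029]
tool_rot: [-179.9, 7.9, -178.0]
force: [-2.0, -0.3, 0.3]
width: 0.699
clock 8.1 tcp [ 0.488   0.0498 -0.0029] rpy [-179.9    7.9 -178. ] F [-2.  -0.3  0.3]
[0.505, 0.049, -0.0025] [-0.0169 -0.0014  0.0019] [-0.1 -0.1 -0.2]
```

View pics/w3.png

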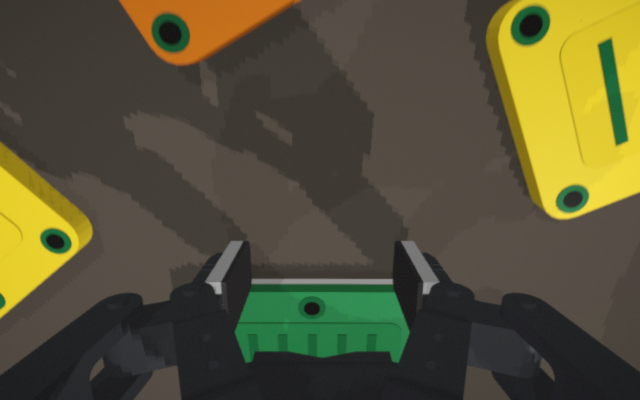

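The tail edge at row 282 now lies square across both fingers. I keep pushing to the board.

```bash
python3 -m crank '[[[-0.006,0,0.0009,0,0,0,0.4],[-0.011,0,0.0016,0,0,0,0.4],[-0.014,0,0.002,0,0,0,0.4],[-0.016,0,0.0023,0,0,0,0.4],[-0.016,0,0.0023,0,0,0,0.4]]]';python3 -m crank '[[[-0.002,0,0.0003,0,0,0,0.4],[-0.002,0,0.0003,0,0,0,0.4]]]'
```

```text
clock: 8.78
tcp_pos: [0.5057, 0.0503, -0.0026]
tool_rot: [-179.9, 8.0, -178.0]
force: [-1.1, 0.5, -0.3]
width: 0.703
clock: 9.02
tcp_pos: [0.5072, 0.0503, -0.0027]
tool_rot: [-179.9, 7.9, -178.0]
force: [-4.4, 0.1, 1.7]
width: 0.698
```

```bash
python3 -m crank '[[[-0.002,0,0.0003,0,0,0,0.4],[-0.002,0,0.0003,0,0,0,0.4]]]';python3 -m crank '[[[-0.002,0,0.0003,0,0,0,0.4],[-0.002,0,0.0003,0,0,0,0.4]]]'; python3 - <<'E'
from h import *
a=ctrl.get_image("scene");b=ctrl.get_image("side")
out=np.hstack([cv2.resize(a[190:270,290:390],(400,320),interpolation=2),cv2.resize(b[170:250,260:360],(400,320),interpolation=2)])
cv2.imwrite("pics/c4.png",out)
E
```

```text
clock: 9.28
tcp_pos: [0.5074, 0.0503, -0.0031]
tool_rot: [-179.9, 7.8, -178.0]
force: [-9.4, -0.2, 6.1]
width: 0.702
clock: 9.52
tcp_pos: [0.5074, 0.0503, -0.0034]
tool_rot: [-179.9, 7.6, -178.0]
force: [-9.9, -0.9, 7.5]
width: 0.7
```

View pics/c4.png

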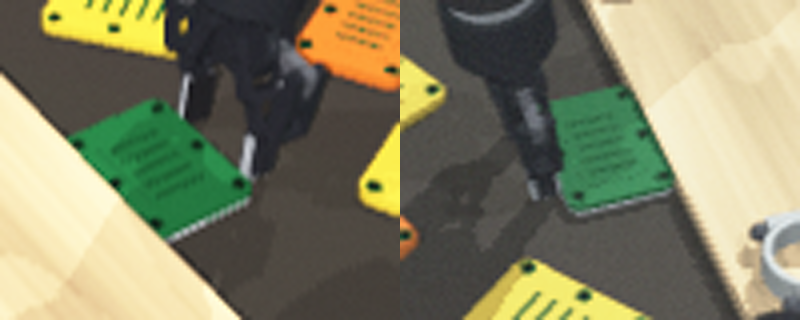

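Both views show the lead edge flush along the board, with about 10 N of contact force. Next I lift the tail by friction along its arc with a forward preload.

```bash
python3 -m crank '[[[-0.0035,0,0.0005,0,0,0,0.4],[-0.0045,0,-0.0034,0,0,0,0.4],[-0.0052,0,-0.0084,0,0,0,0.4],[-0.0064,0,-0.0132,0,0,0,0.4],[-0.0081,0,-0.018,0,0,0,0.4]]]'; python3 - <<'E'
from h import *
a=ctrl.get_image("scene");b=ctrl.get_image("side")
out=np.hstack([cv2.resize(a[180:270,290:390],(400,360),interpolation=2),cv2.resize(b[160:250,260:360],(400,360),interpolation=2)])
cv2.imwrite("pics/c5.png",out)
E
```

```text
clock: 10.25
tcp_pos: [0.5087, 0.0503, 0.0135]
tool_rot: [-179.9, 7.1, -177.9]
force: [-11.7, -0.6, 1.3]
width: 0.7
```

View pics/c5.png

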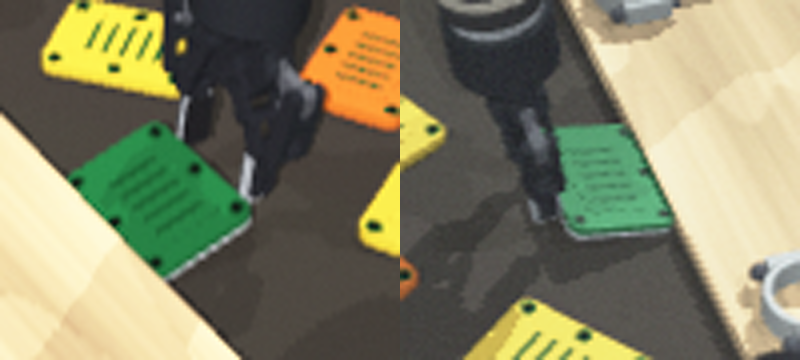

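It is rising: the tail is about 17 mm up (roughly 12°), the squeeze is steady and the lead edge is still on the board. I continue the arc.

```bash
python3 -m crank '[[[-0.0051,0,-0.0049,0,0,0,0.4],[-0.007,0,-0.0092,0,0,0,0.4],[-0.0093,0,-0.0141,0,0,0,0.4],[-0.012,0,-0.0186,0,0,0,0.4],[-0.0149,0,-0.0228,0,0,0,0.4]]]'; python3 - <<'E'
from h import *
cv2.imwrite("pics/w6.png",ctrl.get_image("wrist"));cv2.imwrite("pics/s6.png",ctrl.get_image("side"))
for c in("scene","side"):
    ctrl.get_image(c);print(ctrl.search_frame("cover_center",c)[:3])
E
```

```text
clock: 10.98
tcp_pos: [0.5168, 0.0507, 0.0369]
tool_rot: [-179.9, 6.7, -177.9]
force: [-13.0, -0.3, 5.3]
width: 0.699
[{'rect': [382.5, 216.9, 429.1, 255.2], 'score': 0.66}, {'rect': [365.6, 182.3, 402.4, 209.6], 'score': 0.65}, {'rect': [304.4, 182.0, 333.3, 203.2], 'score': 0.61}]
[{'rect': [273.3, 235.7, 321.3, 268.5], 'score': 0.63}, {'rect': [217.9, 213.6, 265.9, 252.2], 'score': 0.62}, {'rect': [228.2, 178.7, 271.7, 204.6], 'score': 0.6}]
```

```bash
python3 -m crank '[[[-0.0068,0,-0.0037,0,0,0,0.4],[-0.0112,0,-0.008,0,0,0,0.4],[-0.016,0,-0.0121,0,0,0,0.4],[-0.0213,0,-0.0156,0,0,0,0.4],[-0.0268,0,-0.0186,0,0,0,0.4]]]'; python3 - <<'E'
from h import *
a=ctrl.get_image("scene");b=ctrl.get_image("side")
out=np.hstack([cv2.resize(a[170:260,290:390],(400,360),interpolation=2),cv2.resize(b[150:240,270:370],(400,360),interpolation=2)])
cv2.imwrite("pics/c7.png",out)
E
```

```text
clock: 11.9
tcp_pos: [0.5379, 0.0515, 0.0594]
tool_rot: [-179.9, 6.4, -177.9]
force: [-20.0, -0.9, 22.7]
width: 0.701
```

View pics/c7.png

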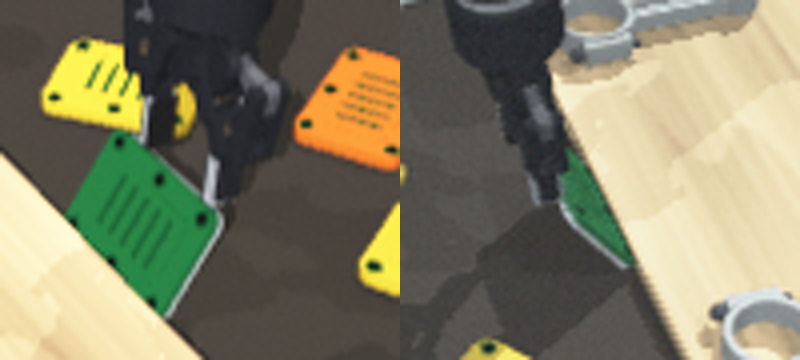

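Both views show it near 54°, with the lead edge still in the corner. The squeeze has grown to 30 N, so I reduce the preload and carry on towards vertical.

```bash
python3 -m crank '[[[-0.0074,0,-0.0013,0,0,0,0.4],[-0.0148,0,-0.0038,0,0,0,0.4],[-0.0224,0,-0.0054,0,0,0,0.4],[-0.0304,0,-0.0062,0,0,0,0.4],[-0.0384,0,-0.0062,0,0,0,0.4]]]'; python3 - <<'E'
from h import *
cv2.imwrite("pics/s8.png",ctrl.get_image("side"))
a=ctrl.get_image("scene");b=ctrl.get_image("side")
out=np.hstack([cv2.resize(a[170:260,270:370],(400,360),interpolation=2),cv2.resize(b[140:230,280:380],(400,360),interpolation=2)])
cv2.imwrite("pics/c8.png",out)
E
```

```text
clock: 12.62
tcp_pos: [0.5798, 0.053, 0.074]
tool_rot: [-179.9, 7.0, -177.9]
force: [-0.0, -0.6, 7.7]
width: 0.704
```

View pics/c8.png

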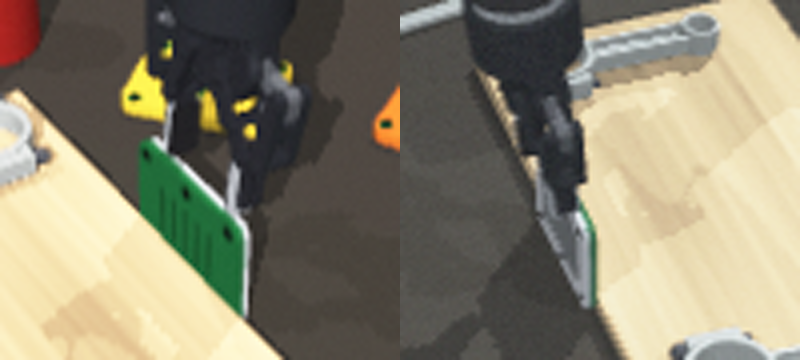

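The cover is now nearly vertical, green side to the board, with the fingertips on its top edge. I drag it over.

```bash
python3 -m crank '[[[-0.0049,0,0.0014,0,0,0,0.4],[-0.0098,0,0.0024,0,0,0,0.4],[-0.0156,0,0.0039,0,0,0,0.4],[-0.0213,0,0.0067,0,0,0,0.4],[-0.0289,0,0.0106,0,0,0,0.4]]]'; python3 - <<'E'
from h import *
a=ctrl.get_image("scene");b=ctrl.get_image("side")
out=np.hstack([cv2.resize(a[170:260,270:370],(400,360),interpolation=2),cv2.resize(b[140:230,280:380],(400,360),interpolation=2)])
cv2.imwrite("pics/c9.png",out)
E
```

```text
clock: 13.4
tcp_pos: [0.6129, 0.0544, 0.0688]
tool_rot: [-179.9, 7.3, -177.9]
force: [1.6, -0.6, 4.2]
width: 0.697
```

View pics/c9.png

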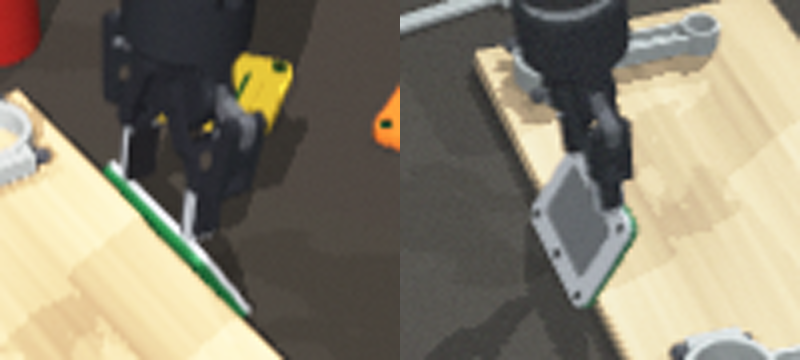

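Past vertical now, with the bare metal face up in the side view, leaning on the board's edge. I follow it down.

```bash
python3 -m crank '[[[-0.0076,0,0.004,0,0,0,0.4],[-0.0157,0,0.0111,0,0,0,0.4],[-0.0228,0,0.019,0,0,0,0.4],[-0.0277,0,0.0277,0,0,0,0.4]]]'; python3 -m crank '[[[0,0,-0.02,0,0,0,0.4],[0,0,-0.05,0,0,0,0.4],[0.03,0,-0.07,0,0,0,0.4],[0.08,0,-0.07,0,0,0,0.4],[0.13,0,-0.07,0,0,0,0.4]]]';python3 - <<'E'
from h import *
a=ctrl.get_image("scene");b=ctrl.get_image("side")
cv2.imwrite("pics/a10.png",a);cv2.imwrite("pics/b10.png",b)
out=np.hstack([cv2.resize(a[170:260,270:370],(400,360),interpolation=2),cv2.resize(b[140:230,280:380],(400,360),interpolation=2)])
cv2.imwrite("pics/c10.png",out)
E
```

```text
clock: 14.0
tcp_pos: [0.6445, 0.0555, 0.0432]
tool_rot: [-179.9, 7.2, -177.9]
force: [0.2, 0.4, 0.1]
width: 0.7
clock: 14.62
tcp_pos: [0.5056, 0.0505, 0.0957]
tool_rot: [-179.9, 7.2, -177.9]
force: [-0.5, 0.2, 0.0]
width: 0.703
```

View pics/c10.png

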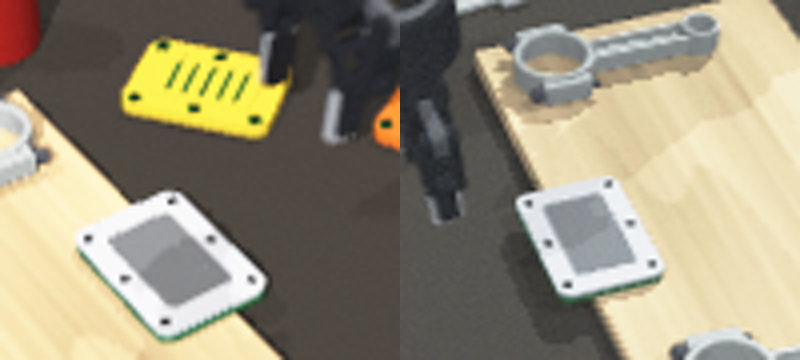

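It lies flat with the bare face up, overhanging the front edge. I measure the overhang.

```bash
cat >> h.py <<'E'
def cov(c,im,roi):
    return rect(unproj(c,blob(im,(0,0,175),(180,22,255),roi),.024))
E
python3 - <<'E'
from h import *
print(cov("scene",cv2.imread("pics/a10.png"),(280,210,345,260)));print(cov("side",cv2.imread("pics/b10.png"),(300,175,355,222)))
plan([.55,.052,.024],182.2,-8)
E
```

```text
([[568.0, 105.0], [572.0, -9.0], [655.0, -6.0], [650.0, 108.0]], array([611.4,  49.2]), array([ 82.2, 114.1]), 2.1)
([[564.0, 105.0], [569.0, -7.0], [650.0, -4.0], [645.0, 108.0]], array([607.1,  50.4]), array([ 81.1, 112.2]), 2.1)
clock 14.72 tcp [0.5006 0.0501 0.0939] rpy [-179.9    6.9 -177.9] F [ 0.8 -0.8 -0.1]
[0.55, 0.052, 0.024] [-0.0407  0.0002  0.0753] [-0.1 -1.1 -0.1]
```

```bash
python3 -m crank '[[[-0.029,0,0.025,0,0,0,0.4],[-0.029,0,0.048,0,0,0,0.4],[-0.032,0,0.068,0,0,0,0.4],[-0.0345,0,0.0845,0,0,0,0.4],[-0.0345,0,0.0845,0,0,0,0.4]]]'; python3 -c "
from h import *
plan([.58,.053,.0145],182.2,-7);plan([.597,.053,.0145],182.2,-7)"
```

```text
clock: 15.35
tcp_pos: [0.5444, 0.0515, 0.0126]
tool_rot: [-179.9, 6.7, -177.9]
force: [-0.9, 1.7, 0.6]
width: 0.705
clock 15.35 tcp [0.5444 0.0515 0.0126] rpy [-179.9    6.7 -177.9] F [-0.9  1.7  0.6]
[0.58, 0.053, 0.0145] [-0.0357  0.0002  0.0022] [-0.1 -0.3 -0.1]
clock 15.35 tcp [0.5444 0.0515 0.0126] rpy [-179.9    6.7 -177.9] F [-0.9  1.7  0.6]
[0.597, 0.053, 0.0145] [-0.0525 -0.0004  0.0042] [-0.1 -0.3 -0.1]
```

```bash
python3 -m crank '[[[-0.01,0,-0.0006,0,0,0,0.4],[-0.019,0,0.0004,0,0,0,0.4],[-0.028,0,0.0013,0,0,0,0.4],[-0.036,0,0.0022,0,0,0,0.4]]]'; python3 -m crank '[[[-0.006,0,0.0007,0,0,0,0.4],[-0.012,0,0.0014,0,0,0,0.4],[-0.017,0,0.002,0,0,0,0.4],[-0.017,0,0.002,0,0,0,0.4]]]'
```

```text
clock: 15.85
tcp_pos: [0.5809, 0.0528, 0.0151]
tool_rot: [-179.9, 6.7, -177.9]
force: [-5.5, 0.2, 5.9]
width: 0.698
clock: 16.35
tcp_pos: [0.5988, 0.0535, 0.0152]
tool_rot: [-179.9, 6.8, -177.9]
force: [-0.9, 0.1, 1.1]
width: 0.696
```

Now I back off, rise and check.

```bash
python3 -m crank '[[[0.02,0,-0.003,0,0,0,0.4],[0.04,0,-0.02,0,0,0,0.4],[0.06,0,-0.06,0,0,0,0.4],[0.1,0,-0.09,0,0,0,0.4],[0.15,0,-0.09,0,0,0,0.4]]]'; python3 - <<'E'
from h import *
a=ctrl.get_image("scene");b=ctrl.get_image("side")
cv2.imwrite("pics/a11.png",a);cv2.imwrite("pics/b11.png",b)
print(cov("scene",a,(265,205,345,260)));print(cov("side",b,(300,165,375,222)))
out=np.hstack([cv2.resize(a[140:370,180:410],(400,400),interpolation=2),cv2.resize(b[120:310,250:440],(400,400),interpolation=2)])
cv2.imwrite("pics/c11.png",out)
for c,f,rb in(("scene",a,0),("side",b,0)):
    i0=cv2.imread("pics/%s.png"%("a" if c=="scene" else "b"))
    print(c,{l:[np.round(d["rect"]).tolist() for d in ctrl.search_frame(l,c)][:1] for l in("oilcan_mid","spanner_mid")})
E
```

```text
clock: 16.98
tcp_pos: [0.4409, 0.048, 0.0895]
tool_rot: [-179.9, 7.1, -177.9]
force: [0.7, 0.7, 0.2]
width: 0.699
([[608.0, 106.0], [611.0, -8.0], [693.0, -5.0], [689.0, 109.0]], array([650.4,  50.4]), array([ 81.8, 114.1]), 1.8)
([[603.0, 107.0], [607.0, -6.0], [689.0, -3.0], [685.0, 110.0]], array([646. ,  51.8]), array([ 81.4, 112.8]), 1.9)
scene {'oilcan_mid': [[255.0, 144.0, 279.0, 187.0]], 'spanner_mid': [[370.0, 291.0, 438.0, 352.0]]}
side {'oilcan_mid': [[341.0, 248.0, 366.0, 297.0]], 'spanner_mid': [[270.0, 133.0, 311.0, 154.0]]}
```

View pics/c11.png

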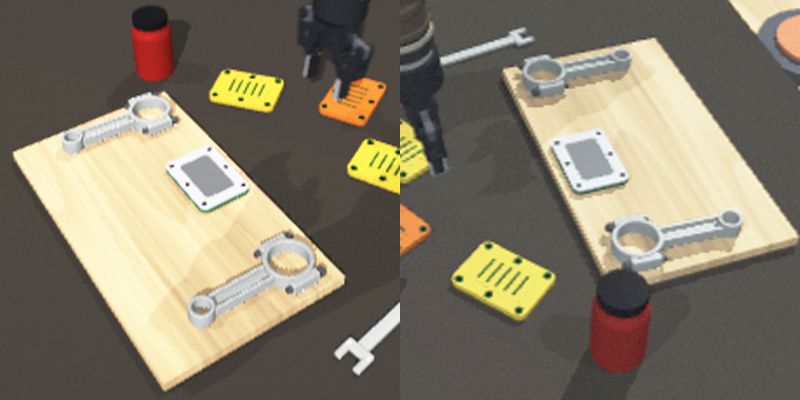

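The whole cover lies on the board, bare face up, with a strip of wood visible in front of it, and nothing else has moved.

```bash
python3 -c "
from plant import ctrl
print(ctrl.sign_off())"
```

```text
the job is handed in; nothing more can be done
None
```

The job is done and handed in at about 17 s of the 54 s allowed. I pushed the green cover square against the board's front edge with two fingertips. Friction on its near edge then carried it up and over onto the board, bare metal face up, and I pushed it on past the edge.

**Last checks:**
- **Position:** the cover's near edge is about 8–12 mm behind the board's front edge, measured from two cameras that differ by about 4 mm. Its turn is about 1.9°, against about 2.2° for the board.
- **Other items:** the rods look unmoved by eye. The oil can's detected position is within 2 px of where it started. The spanner's is within 4 px in the scene camera. In the side camera one edge of its box moved 10 px, which I put down to the detector because nothing went near it.
- **Robot:** the gripper was clear of everything at the end, about 9 cm above the bench. The highest force I read was about 30 N at the wrist.

Early on, the last joint ran up against its 180° limit (it read 179.94°) and held the tool off its target. I turned the gripper half a turn before touching the cover.

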